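Refit the stage plate in the analyser deck

TASK

Refit the loose stage plate in the open analyser: holding it tilted, pass its blue-striped edge down through the deck opening and under the deep rear lip, lower the other end until the plate lies flat on both ledges, then slide it forward under the front lip until it is fully home against the hidden stop and the interlock plunger is pushed right in. Work gently by feel, since the coated frame must not be forced (25 N at most), let go of the plate at the end, and do not disturb the sample cups.

Things in the scene. Friction and masses are not known exactly. Their poses are not given: they have to be found in the camera images.
- analyser: White benchtop X-ray analyser, fixed on the table, 360 (x) x 290 (y) x 130 mm high, lid thrown open to its own -y side (leaning outwards, top 255 mm above the table). Origin: on the table below the centre of the deck opening. Its x axis points from rear (nearer the robot) to front, z up; it is level. Coated: it must not be loaded above 25 N.
- opening (a point): Centre of the 180 (x) x 158 (y) mm opening in the grey deck, at the deck's top face, 130 mm above the table; axes as the analyser's. The deck sheet is 6 mm thick and overhangs as a lip at the rear (-x) and front (+x); at the y sides plain walls go straight down. The cavity's floor is 69 mm below the deck top.
- rear_lip (a point): Middle of the rear lip's edge, at the deck's top face, 90 mm behind the opening's centre; axes as the analyser's. Below it lies a level padded ledge reaching from a hard wall 40 mm behind this edge to 14 mm in front of it. The top faces of both ledges are equally high, 18 to 25 mm below the deck top (set differently each time and not measured: feel for them).
- front_lip (a point): Middle of the front lip's edge, at the deck's top face, 90 mm in front of the opening's centre; axes as the analyser's. Below it lies a level padded ledge reaching from 20 mm behind this edge to 34 mm in front of it. Under the lip, 8 to 20 mm in front of its edge (set differently each time, hidden: feel for it), is a firm rubber stop with the interlock plunger in its face.
- plate: Loose aluminium stage plate, 208 (x) x 150 (y) x 5 mm, 0.32 to 0.52 kg, six round marks on top, flat on the table at the start. Origin: centre of its underside; z out of the marked face; the -x end is the rear edge, with an 18 mm blue strip. It is 28 mm longer than the opening, so it goes in tilted, rear edge first. Seated, its axes run along the analyser's.
- plate_rear (a point): Middle of the plate's rear (blue strip) lower edge, x = -104 mm on the plate; axes as the plate's.
- plate_front (a point): Middle of the plate's front lower edge, x = +104 mm on the plate; axes as the plate's.
- plate_handle (a point): Grip point on the plate's black bar handle, 39 mm above the plate's underside and 12 mm in front of its centre. The bar is 12 mm thick (x), 70 mm long (y), and spans 23 to 51 mm above the plate's underside, on two short posts; grip it across its 12 mm.
- interlock (a joint): Interlock plunger (orange) in the face of the front stop, sliding along the analyser's +x: 0 = out (standing 6 mm proud of the stop), about 0.006 m when the plate is against the stop (it cannot go past 0.0075). Moving it takes about 4 N and it stays where pushed. Its orange pin comes out of the analyser's front face by as much.
- cup_red: Loose red-capped white sample cup, 39 mm wide, 30 mm high, bystander on the table; origin at its foot.
- cup_green: Loose green-capped white sample cup, 39 mm wide, 30 mm high, bystander on the table; origin at its foot.
- cup_deck: Loose yellow-capped white sample cup, 39 mm wide, 30 mm high, bystander standing on the analyser deck near its front left corner; origin at its foot.

How it is judged:
By the outcome, as a careful person would: the job done as asked, in the order asked, and still so for the second after the job is handed in, with the robot touching nothing.
It also fails if it takes over 51 s, if anything falls off the work surface, if the arm or the gripper's body presses on something with over 40 N, if the wrist force passes 120 N, or if a joint passes its speed limit or range.

ROBOT

A 7-joint arm with a two-finger parallel gripper is mounted at the origin on the work surface. World frame = base frame: x ahead of the robot, y to its left, z up, the work surface at z = 0. Lengths are in m, angles in rad, forces in N, time in s.
With the tool pointing down it reaches from about 0.425 to 0.925 m from the base axis. Payload 6.8 kg.
Tool frame: the origin (TCP) lies at the very end of the fingers, on their centre line; the grasp point (between the pads) lies 19 mm behind it (bot.grasp_offset is the distance from the TCP to the grasp point, in m); z points along the fingers, y is the direction in which the jaws open and shut (so a half turn about z gives the same grasp; the last joint's range is limited). The gripper opens to 85 mm and grips with 20 to 120 N. Pads are 22 mm wide; open, the fingers measure 114 mm over their backs; the gripper's body (76 mm by 85 mm) begins 54 mm behind the grasp point. The pads swing forward as they close: fully open they stand 13 mm farther back than shut.
Start: joints at [-1.362, 0.477, 0.022, 1.555, -0.011, 1.109, -0.083], TCP at [0.21, 0.641, 0.206] pointing down, gripper open.
Joint ranges: [-2.96, 2.96], [-0.34, 2.1], [-1.41, 1.46], [0.24, 2.44], [-1.37, 4.51], [0.17, 1.92], [-2.96, 2.96]. Speed limits (rad/s): [2.39, 2.39, 3.14, 3.14, 3.14, 3.14, 3.14].

INTERFACE

Orientations are given as a unit quaternion [w, x, y, z].
In Python, from station import monitor, cams, bot, finder gives the robot as it stands.
- The arm moves only by the tool jog_arm, never from a script. Its argument "plan" is a list of rows, each an object of numbers: "x", "y", "z": the shift along the tool's x, y, z as a fraction of full scale; "wx", "wy", "wz": the turn, a rotation vector about the tool's x, y, z as a fraction of full scale. A call has 1 to 12 rows; each row is the pose to reach, as a shift and turn from the pose measured when the call began, along the tool's axes at that moment, turning the shorter way round; what a row does not reach only later rows make up. Full scale, the value 1, is 20 cm for a shift and 180 degrees for a turn. A row lasts 1/12 s, in which the tool goes at most 41.7 mm and 7.16 degrees, less where a joint would pass 70% of its speed; a pose out of reach is approached as far as the arm can. A call with a number of a shift or a turn outside -1 to 1 is refused whole. A call with a gripper value outside its range is refused whole. "hand" is the opening, from -1 (shut) to 1 (fully open), set as the call begins (left out, the last holds). The fingers move at their own pace and stop on an object; "grip_force" is the grip in N (left out, the last holds). Time passes only in rows, so rows that repeat a pose let the fingers close. It gives the time, the measured TCP pose, the force and the opening at its end, in the units of the state.
- monitor.get_obs(): the state, without advancing time (a new reading comes with each control period).
- cams.read_camera(name): name is "scene" or "top" or "wrist"; returns the picture (480x640x3 uint8, red, green, blue); there is no depth.
- cams.get_calibration(name): a dict with "fx", "fy", "cx", "cy" (pixels), "distortion" ([k1, k2, p1, p2, k3] as OpenCV has them; the pictures are not rectified), "extrinsics" (4x4, takes a point from world to camera coordinates). Camera axes: x right, y down, z forward; pixel columns grow to the right and rows downward; lengths in m; the calibration is good to about 2 mm. A picture is of the moment at which its call begins: read the wrist's pose just before it. get_calibration takes no time and is no camera call; for the wrist camera it gives the pose at the moment of the call.
- bot.hand_in(): hands the job in, once; it reports no verdict.
Trained networks look in the newest picture that a camera, given by its name, has taken for a name from the list of things; names that differ only in an ending like _2 or _b are one class to them, and where a whole thing is asked for, a point or a joint stands for the part that bears it (a point fixed in the world has none). Each returns a list of dicts, best first, with "confidence" (0 to 1); they miss things now and then, are a little off and sometimes report something else, mostly with a low value. They report only what shows in the picture. A call takes as long as a camera call.
- finder.find_in(camera, target): "bbox" ([left, top, width, height] in pixels, round what is visible of it).
- finder.place_of(camera, target): "location" ([column, row] in pixels: a listed point, or the origin of a listed thing).
The state is a dict: "t": time; "q": joint angles; "joint_vel": joint speeds; "joint_torque": joint torques, N m; "eef_pos": TCP position; "tool_rot": TCP orientation; "contact_force": force on the tool from outside, world axes, zero at the start; "torque": the same for the moment, N m; "gripper_width": opening from 0.0 (shut) to 1.0 (fully open).
Only numpy, scipy, OpenCV 4.12 (cv2) and the standard library are available. Lean on these libraries where they do the work, as an engineer would, in place of code of your own. Each camera call takes 0.05 s, during which the arm holds its last target. There are 200 camera calls.

## Working session

There is one attempt and no reset: what is moved stays moved. The work goes in short steps, Python scripts to look and compute and a tool call to move; the robot and the scene stay as the last step left them, time stands still between calls to the robot, and variables do not carry over. Pictures are saved under pics/ and viewed, about 8 in all and at most 12, crops included, and the job is handed in when it is done.

Besides the shell and the picture viewer there is one more tool, called after "Call:" as name(argument=value, ...), one argument or row to a line, values as JSON. jog_arm: Moves the arm, as the interface text tells. Shift numbers are shares of 20 cm and turn numbers shares of 180 degrees, none past 1 either way. Its arguments: {"type":"object","properties":{"plan":{"type":"array","items":{"type":"object","properties":{"x":{"type":"number","minimum":-1,"maximum":1},"y":{"type":"number","minimum":-1,"maximum":1},"z":{"type":"number","minimum":-1,"maximum":1},"wx":{"type":"number","minimum":-1,"maximum":1},"wy":{"type":"number","minimum":-1,"maximum":1},"wz":{"type":"number","minimum":-1,"maximum":1}}}},"hand":{"type":"number"},"grip_force":{"type":"number"}},"required":["plan"]}

```bash
ls; mkdir -p pics
cat > h.py <<'E'
import numpy as np, cv2
from scipy.spatial.transform import Rotation as R
from station import monitor, cams, bot, finder
def rot(q): return R.from_quat([q[1],q[2],q[3],q[0]])
def ray(cal,uv):
    K=np.array([[cal['fx'],0,cal['cx']],[0,cal['fy'],cal['cy']],[0,0,1.]])
    p=cv2.undistortPoints(np.array([[uv]],float),K,np.array(cal['distortion'],float))[0,0]
    E=np.array(cal['extrinsics']); d=E[:3,:3].T@np.array([p[0],p[1],1]); o=-E[:3,:3].T@E[:3,3]
    return o,d
def onz(cal,uv,z):
    o,d=ray(cal,uv); return o+d*(z-o[2])/d[2]
def proj(cal,P):
    K=np.array([[cal['fx'],0,cal['cx']],[0,cal['fy'],cal['cy']],[0,0,1.]]); E=np.array(cal['extrinsics'])
    return cv2.projectPoints(np.array(P,float).reshape(-1,1,3),cv2.Rodrigues(E[:3,:3])[0],E[:3,3],K,np.array(cal['distortion'],float))[0][:,0]
def snap(n,f):
    im=cams.read_camera(n); cv2.imwrite(f,im[:,:,::-1]); return im
E
python3 - <<'E'
from h import *
for n in ['top','scene']:
    cal=cams.get_calibration(n)
    snap(n,f'pics/{n}0.png')
    print(n,np.round(-np.array(cal['extrinsics'])[:3,:3].T@np.array(cal['extrinsics'])[:3,3],3))
    for t,z in [('opening',.13),('rear_lip',.13),('front_lip',.13),('plate',0),('plate_rear',0),('plate_front',0),('plate_handle',.039),('cup_red',0),('cup_green',0),('cup_deck',.13)]:
        for r in finder.place_of(n,t)[:2]:
            print(t,np.round(r['location'],1),round(r['confidence'],2),np.round(onz(cal,r['location'],z),4))
o=monitor.get_obs(); print(o)
E
```

```text
pics
top [0.406 0.158 1.101]
opening [491.5 217.9] 0.97 [ 0.5655 -0.1672  0.13  ]
rear_lip [497.4 266.7] 0.76 [ 0.4704 -0.1739  0.13  ]
front_lip [489.  175.7] 0.65 [ 0.6496 -0.167   0.13  ]
plate [278.1 216.1] 0.82 [0.5963 0.258  0.    ]
plate [475.2 229.4] 0.38 [ 0.5618 -0.1728  0.    ]
plate_rear [284.3 266.5] 0.73 [0.4864 0.2449 0.    ]
plate_handle [273.2 210.4] 0.97 [0.6018 0.2648 0.039 ]
cup_red [164.4 274.6] 0.68 [0.472  0.5041 0.    ]
cup_green [177.  334.3] 0.66 [0.3444 0.4747 0.    ]
cup_deck [426.4 165.8] 0.59 [ 0.6702 -0.0434  0.13  ]
cup_deck [494.2 222.2] 0.16 [ 0.557  -0.1721  0.13  ]
scene [1.017 0.634 0.888]
opening [173.5 181.6] 0.92 [ 0.5624 -0.1786  0.13  ]
rear_lip [478.7 325.2] 0.23 [0.4423 0.493  0.13  ]
front_lip [143.3 205.9] 0.71 [ 0.6511 -0.1634  0.13  ]
plate [318.1 341. ] 0.68 [0.5847 0.2588 0.    ]
plate_rear [344.7 305. ] 0.59 [0.4851 0.241  0.    ]
plate_rear [175.3 179.2] 0.3 [ 0.4757 -0.322   0.    ]
plate_front [283.1 381. ] 0.78 [0.6908 0.2694 0.    ]
plate_handle [457.5 376.9] 0.61 [0.494  0.5056 0.039 ]
plate_handle [288.2 383.9] 0.29 [0.7032 0.
[... 242 characters left out ...]
[-1.3621187 ,  0.47699119,  0.02241666,  1.55536607, -0.01149841,
        1.10928201, -0.08311701]), 'joint_vel': array([ 2.00363959e-04, -1.92680979e-04, -1.71575566e-03,  3.45091546e-05,
       -4.93009062e-04,  9.24046593e-04,  7.50308321e-04]), 'joint_torque': array([-1.45338859e-04, -5.96323729e+01,  1.60620935e+00, -2.81541628e+01,
        1.24007621e-02,  1.79316150e-03,  4.18348407e-06]), 'eef_pos': array([0.21028166, 0.6414557 , 0.2062285 ]), 'tool_rot': array([6.90383349e-07, 1.57753004e-01, 9.87478601e-01, 4.11611408e-05]), 'contact_force': array([-0.42244171,  0.44596283,  0.32429381]), 'torque': array([ 0.00873639, -0.00402844, -0.03895552]), 'gripper_width': 1.0020390387818447}
```

View images.

View pics/top0.png

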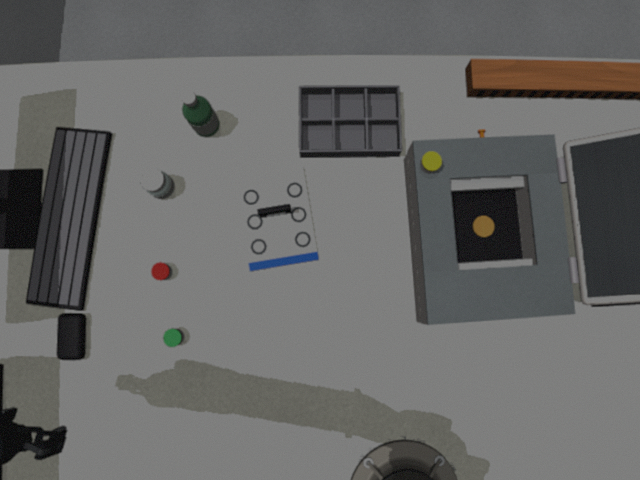

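View pics/scene0.png

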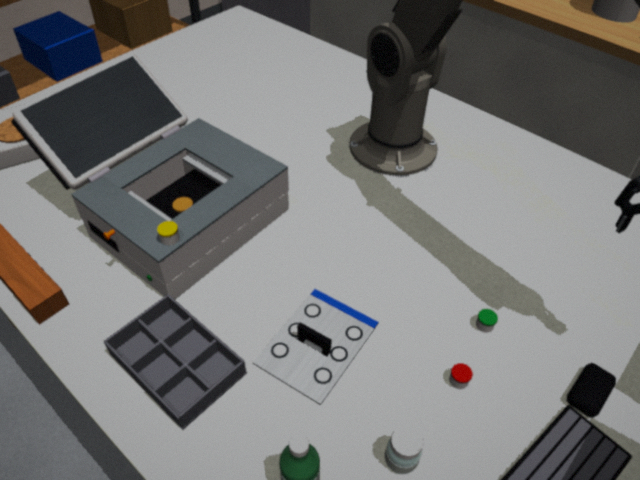

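```bash
cat >> h.py <<'E'
T0=np.array([[0,1,0],[1,0,0],[0,0,-1.]])
def orient(yaw,a=0): return R.from_euler('z',yaw,degrees=True)*R.from_euler('y',-a,degrees=True)*R.from_matrix(T0)
def rel(pos,yaw,a=0,frm=None,o=None):
    """row values from the present pose (or frm=(p,R)) to TCP pos, plate yaw, tilt a (deg)"""
    o=o or monitor.get_obs(); p,q=frm or (np.array(o['eef_pos']),rot(o['tool_rot']))
    s=q.inv().apply(np.array(pos)-p)/.2; w=(q.inv()*orient(yaw,a)).as_rotvec()/np.pi
    return np.round(np.r_[s,w],4)
def st(o=None):
    o=o or monitor.get_obs(); q=rot(o['tool_rot']); M=q.as_matrix()@T0.T
    yaw=np.degrees(np.arctan2(M[1,0],M[0,0])); a=np.degrees(np.arcsin(M[2,0])); rl=np.degrees(np.arcsin(M[2,1]))
    print('t %.2f'%o['t'],'p',np.round(o['eef_pos'],4),'yaw %.2f tilt %.2f roll %.2f'%(yaw,a,rl),'F',np.round(o['contact_force'],1),'M',np.round(o['torque'],2),'w %.3f'%o['gripper_width'])
E
python3 - <<'E'
from h import *
st()
o=monitor.get_obs();q=rot(o['tool_rot']);E=np.array(cams.get_calibration('wrist')['extrinsics'])
print('cam in tool',q.inv().apply(-E[:3,:3].T@E[:3,3]-o['eef_pos']),'\n',(E[:3,:3]@q.as_matrix()).T, {k:v for k,v in cams.get_calibration('wrist').items() if k!='extrinsics'},bot.grasp_offset)
print(rel([.56,-.17,.38],3))
print(rel([.39,.45,.38],3)); print(rel([.5,.28,.38],3))
from math import *
E
```

```text
t 1.10 p [0.2103 0.6415 0.2062] yaw 71.85 tilt 0.00 roll 0.00 F [-0.4  0.4  0.3] M [ 0.01 -0.   -0.04] w 1.002
cam in tool [ 0.08441467  0.00041596 -0.16745903] 
 [[-2.76560719e-04 -9.45125157e-01 -3.26708372e-01]
 [ 9.99999845e-01 -1.03171174e-04 -5.48045349e-04]
 [ 4.84264560e-04 -3.26708473e-01  9.45125039e-01]] {'fx': 356.5536810621659, 'fy': 356.5536810621659, 'cx': 319.06390415687065, 'cy': 236.0258177828963, 'distortion': array([-0.01545795,  0.        ,  0.        ,  0.        ,  0.        ])} 0.0187
[-2.9256 -3.3105 -0.8692  0.     -0.      0.3825]
[-1.1521 -0.6296 -0.8689  0.     -0.      0.3825]
[-1.9395 -1.2659 -0.869   0.     -0.      0.3825]
```

Call:
jog_arm(
  plan=[
    {"x": -0.88,"y": -0.99,"z": -0.5,"wz": 0.38},
    {"x": -0.88,"y": -0.99,"z": -0.5,"wz": 0.38},
    {"x": -0.88,"y": -0.99,"z": -0.5,"wz": 0.38},
    {"x": -0.88,"y": -0.99,"z": -0.5,"wz": 0.38},
    {"x": -0.88,"y": -0.99,"z": -0.5,"wz": 0.38},
    {"x": -0.88,"y": -0.99,"z": -0.5,"wz": 0.38},
    {"x": -0.88,"y": -0.99,"z": -0.5,"wz": 0.38},
    {"x": -0.88,"y": -0.99,"z": -0.5,"wz": 0.38},
  ],
)

```text
invalid input at $.plan[0]: expected keys x, y, z, wx, wy, wz
```

Run:
```python
from h import *
st(); print(rel([.565,-.17,.28],3))
```

```text
t 1.10 p [0.2103 0.6415 0.2062] yaw 71.85 tilt 0.00 roll 0.00 F [-0.4  0.4  0.3] M [ 0.01 -0.   -0.04] w 1.002
[-2.9494 -3.3027 -0.3692  0.     -0.      0.3825]
```

Call:
jog_arm(
  plan=[
    {"x": -0.88,"y": -0.99,"z": -0.5,"wx": 0,"wy": 0,"wz": 0.38},
    {"x": -0.88,"y": -0.99,"z": -0.5,"wx": 0,"wy": 0,"wz": 0.38},
    {"x": -0.88,"y": -0.99,"z": -0.5,"wx": 0,"wy": 0,"wz": 0.38},
    {"x": -0.88,"y": -0.99,"z": -0.5,"wx": 0,"wy": 0,"wz": 0.38},
    {"x": -0.88,"y": -0.99,"z": -0.5,"wx": 0,"wy": 0,"wz": 0.38},
    {"x": -0.88,"y": -0.99,"z": -0.5,"wx": 0,"wy": 0,"wz": 0.38},
    {"x": -0.88,"y": -0.99,"z": -0.5,"wx": 0,"wy": 0,"wz": 0.38},
    {"x": -0.88,"y": -0.99,"z": -0.5,"wx": 0,"wy": 0,"wz": 0.38},
  ],
)

```text
t: 1.77
eef_pos: [0.3207, 0.3929, 0.3094]
tool_rot: [0.0, 0.618, 0.786, 0.002]
contact_force: [0.6, 0.6, -0.1]
gripper_width: 0.998
```

Run:
```python
from h import *
st(); print(rel([.565,-.17,.28],3))
```

```text
t 1.77 p [0.3207 0.3929 0.3094] yaw 13.66 tilt 0.21 roll 0.11 F [ 0.6  0.6 -0.1] M [ 0.02 -0.05  0.03] w 0.998
[-3.0238e+00  5.2190e-01  1.4270e-01  1.1000e-03 -7.0000e-04  5.9200e-02]
```

Call:
jog_arm(
  plan=[
    {"x": -1,"y": 0.4,"z": 0,"wx": 0,"wy": 0,"wz": 0.059},
    {"x": -1,"y": 0.4,"z": 0,"wx": 0,"wy": 0,"wz": 0.059},
    {"x": -1,"y": 0.4,"z": 0,"wx": 0,"wy": 0,"wz": 0.059},
    {"x": -1,"y": 0.4,"z": 0,"wx": 0,"wy": 0,"wz": 0.059},
    {"x": -1,"y": 0.4,"z": 0,"wx": 0,"wy": 0,"wz": 0.059},
  ],
)

```text
t: 2.18
eef_pos: [0.438, 0.2274, 0.3095]
tool_rot: [0.0, 0.688, 0.726, 0.003]
contact_force: [0.4, 0.1, 0.8]
gripper_width: 0.999
```

Call:
jog_arm(
  plan=[
    {"x": -1,"y": 0.2,"z": 0,"wx": 0,"wy": 0,"wz": 0},
    {"x": -1,"y": 0.2,"z": 0,"wx": 0,"wy": 0,"wz": 0},
    {"x": -1,"y": 0.2,"z": 0,"wx": 0,"wy": 0,"wz": 0},
    {"x": -1,"y": 0.2,"z": 0,"wx": 0,"wy": 0,"wz": 0},
    {"x": -1,"y": 0.2,"z": 0,"wx": 0,"wy": 0,"wz": 0},
  ],
)

```text
t: 2.6
eef_pos: [0.4888, 0.0273, 0.3094]
tool_rot: [0.0, 0.688, 0.725, 0.003]
contact_force: [0.3, 0.5, -0.7]
gripper_width: 0.999
```

Run:
```python
from h import *
st(); print(rel([.565,-.15,.28],3))
```

```text
t 2.60 p [0.4888 0.0273 0.3094] yaw 3.01 tilt 0.28 roll 0.25 F [ 0.3  0.5 -0.7] M [ 0.05 -0.11 -0.  ] w 0.999
[-9.058e-01  3.333e-01  1.448e-01  1.500e-03 -1.400e-03  1.000e-04]
```

Call:
jog_arm(
  plan=[
    {"x": -0.9,"y": 0.33,"z": 0.14,"wx": 0,"wy": 0,"wz": 0},
    {"x": -0.9,"y": 0.33,"z": 0.14,"wx": 0,"wy": 0,"wz": 0},
    {"x": -0.9,"y": 0.33,"z": 0.14,"wx": 0,"wy": 0,"wz": 0},
    {"x": -0.9,"y": 0.33,"z": 0.14,"wx": 0,"wy": 0,"wz": 0},
    {"x": -0.9,"y": 0.33,"z": 0.14,"wx": 0,"wy": 0,"wz": 0},
    {"x": -0.9,"y": 0.33,"z": 0.14,"wx": 0,"wy": 0,"wz": 0},
  ],
)

```text
t: 3.1
eef_pos: [0.5643, -0.1559, 0.2804]
tool_rot: [0.002, 0.691, 0.723, 0.002]
contact_force: [-0.4, -0.1, 0.1]
gripper_width: 0.999
```

Run:
```python
from h import *
st()
cal=cams.get_calibration('wrist'); np.save('calW1.npy',cal,allow_pickle=True)
im=snap('wrist','pics/w1.png')
for t in ['opening','rear_lip','front_lip','cup_deck']:
    for r in finder.place_of('wrist',t)[:1]: print(t,np.round(r['location'],1),round(r['confidence'],2),np.round(onz(cal,r['location'],.13),4))
st()
```

```text
t 3.10 p [ 0.5643 -0.1559  0.2804] yaw 2.56 tilt 0.25 roll -0.01 F [-0.4 -0.1  0.1] M [-0.02  0.03  0.02] w 0.999
opening [309.9 221.3] 0.57 [ 0.5569 -0.1671  0.13  ]
rear_lip [215.8 224. ] 0.75 [ 0.4693 -0.1735  0.13  ]
front_lip [403.6 225.2] 0.66 [ 0.6446 -0.1671  0.13  ]
cup_deck [451.3  89.6] 0.87 [ 0.6701 -0.0479  0.13  ]
t 3.35 p [ 0.5643 -0.1473  0.2811] yaw 3.14 tilt 0.29 roll 0.30 F [-0.2  0.3  0.1] M [-0.   -0.03 -0.02] w 1.003
```

View pics/w1.png

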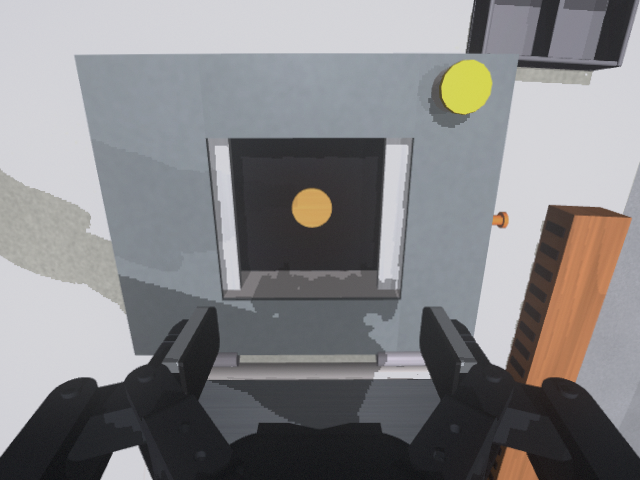

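Run:
```python
from h import *
from scipy.optimize import least_squares
cal=np.load('calW1.npy',allow_pickle=True).item()
im=cv2.imread('pics/w1.png'); g=cv2.cvtColor(im,cv2.COLOR_BGR2GRAY)
c=np.array([[207,138],[413,138],[401,299],[223,299]],np.float32)
c2=cv2.cornerSubPix(g,c.reshape(-1,1,2).copy(),(4,4),(-1,-1),(3,100,.01))[:,0]
P=np.array([onz(cal,u,.13) for u in c2]); print(c2,'\n',P.round(4))
for i in range(4): print(np.linalg.norm(P[i]-P[(i+1)%4]).round(4))
m=np.array([[-90,79],[90,79],[90,-79],[-90,-79]])/1000.
f=lambda v:(m@R.from_euler('z',v[2]).as_matrix()[:2,:2].T+v[:2]-P[:,:2]).ravel()
s=least_squares(f,[.56,-.17,0]);print(s.x[:2].round(4),np.degrees(s.x[2]),s.fun.round(4)*1000)
d=np.array([[77,56],[517,53]],float)
D=[onz(cal,u,.13) for u in d]; print(D,np.degrees(np.arctan2(*(D[1]-D[0])[1::-1])),np.linalg.norm(D[1]-D[0]))
ov=im.copy()
cor=np.c_[m@R.from_euler('z',s.x[2]).as_matrix()[:2,:2].T+s.x[:2],np.full(4,.13)]
cv2.polylines(ov,[np.round(proj(cal,cor)).astype(int)],1,(0,0,255),1)
cv2.imwrite('pics/w1o.png',cv2.resize(ov[110:320,180:440],None,fx=3,fy=2.8,interpolation=cv2.INTER_NEAREST))
st();print(rel([.6018,.2648,.25],8.5))
```

```text
[[206.1912  137.26294]
 [413.25067 136.83899]
 [400.51837 298.2382 ]
 [222.1326  300.52106]] 
 [[ 0.4648 -0.0954  0.13  ]
 [ 0.6432 -0.0872  0.13  ]
 [ 0.6509 -0.2439  0.13  ]
 [ 0.4716 -0.2541  0.13  ]]
0.1786
0.1569
0.1796
0.1589
[ 0.5576 -0.1701] 2.79615419550086 [-1.  -0.2  0.4  0.3  0.5 -0.8  0.   0.7]
[array([ 0.36358326, -0.03564119,  0.13      ]), array([ 0.71901255, -0.01781042,  0.13      ])] 2.8719413537033085 0.35587626232957464
t 3.35 p [ 0.5643 -0.1473  0.2811] yaw 3.14 tilt 0.29 roll 0.30 F [-0.2  0.3  0.1] M [-0.   -0.03 -0.02] w 1.003
[ 2.0461e+00  2.9920e-01  1.6760e-01  1.7000e-03 -1.6000e-03 -2.9800e-02]
```

View pics/w1o.png

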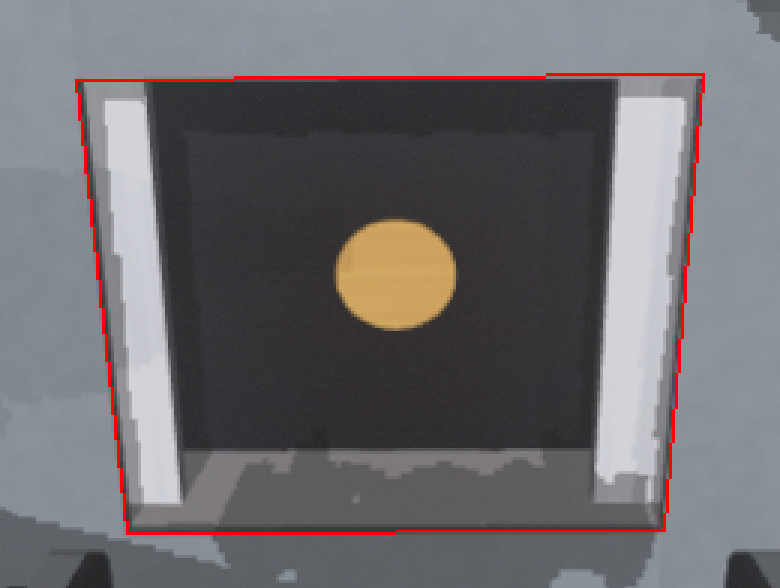

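Call:
jog_arm(
  plan=[
    {"x": 1,"y": 0.15,"z": 0.1,"wx": 0,"wy": 0,"wz": -0.03},
    {"x": 1,"y": 0.15,"z": 0.1,"wx": 0,"wy": 0,"wz": -0.03},
    {"x": 1,"y": 0.15,"z": 0.1,"wx": 0,"wy": 0,"wz": -0.03},
    {"x": 1,"y": 0.15,"z": 0.1,"wx": 0,"wy": 0,"wz": -0.03},
    {"x": 1,"y": 0.15,"z": 0.1,"wx": 0,"wy": 0,"wz": -0.03},
  ],
)

```text
t: 3.77
eef_pos: [0.5828, 0.0588, 0.2626]
tool_rot: [-0.0, 0.651, 0.759, 0.005]
contact_force: [1.2, 0.3, -0.5]
gripper_width: 1.003
```

Call:
jog_arm(
  plan=[
    {"x": 1,"y": 0.05,"z": 0.4,"wx": 0,"wy": 0,"wz": 0},
    {"x": 1,"y": 0.05,"z": 0.4,"wx": 0,"wy": 0,"wz": 0},
    {"x": 1,"y": 0.05,"z": 0.4,"wx": 0,"wy": 0,"wz": 0},
    {"x": 1,"y": 0.05,"z": 0.4,"wx": 0,"wy": 0,"wz": 0},
    {"x": 1,"y": 0.05,"z": 0.4,"wx": 0,"wy": 0,"wz": 0},
    {"x": 1,"y": 0.05,"z": 0.4,"wx": 0,"wy": 0,"wz": 0},
  ],
)

```text
t: 4.27
eef_pos: [0.558, 0.2685, 0.1816]
tool_rot: [-0.003, 0.646, 0.763, 0.004]
contact_force: [0.0, 0.7, -0.4]
gripper_width: 0.999
```

Run:
```python
from h import *
st()
cal=cams.get_calibration('wrist'); np.save('calW2.npy',cal,allow_pickle=True)
im=snap('wrist','pics/w2.png')
for t,z in [('plate',0),('plate_rear',0),('plate_front',0),('plate_handle',.039)]:
    for r in finder.place_of('wrist',t)[:1]: print(t,np.round(r['location'],1),round(r['confidence'],2),np.round(onz(cal,r['location'],z),4))
st()
```

```text
t 4.27 p [0.558  0.2685 0.1816] yaw 9.45 tilt 0.16 roll 0.57 F [ 0.   0.7 -0.4] M [ 0.07  0.07 -0.08] w 0.999
plate [347.7 216.8] 0.9 [0.5895 0.26   0.    ]
plate_rear [243.5 214. ] 0.94 [0.4847 0.2456 0.    ]
plate_front [447.2 219.3] 0.76 [ 0.6904  0.274  -0.    ]
plate_handle [365.8 225. ] 0.84 [0.6022 0.2652 0.039 ]
t 4.52 p [0.5628 0.2576 0.1849] yaw 8.72 tilt 0.42 roll 0.37 F [1.  0.2 0.7] M [-0.05  0.02 -0.06] w 1.000
```

View pics/w2.png

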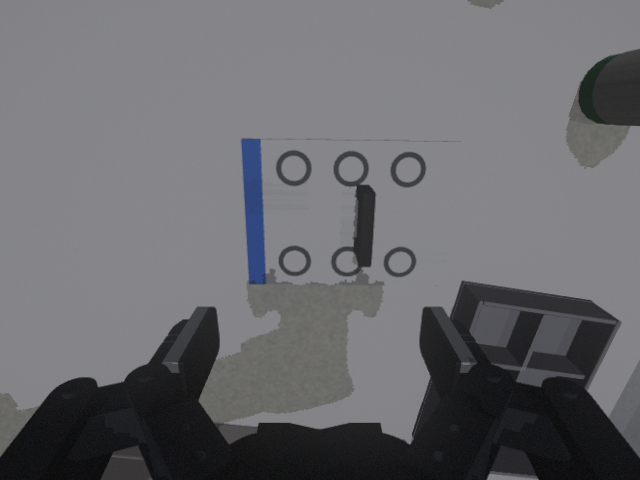

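Run:
```python
from h import *
cal=np.load('calW2.npy',allow_pickle=True).item()
im=cv2.imread('pics/w2.png').astype(int)
b=((im[:,:,0]-im[:,:,2])>50).astype(np.uint8)
n,l,s,_=cv2.connectedComponentsWithStats(b); k=1+np.argmax(s[1:,4]); ys,xs=np.where(l==k)
P=np.array([onz(cal,(u,v),.005)[:2] for u,v in zip(xs,ys)],dtype=np.float32)
(c,sz,an)=cv2.minAreaRect(P*1000); print(c,sz,an)
bp=cv2.boxPoints((c,sz,an)); print(bp)
e=bp-np.array(c); long=max([(bp[i]-bp[i-1]) for i in range(4)],key=np.linalg.norm); long*=np.sign(long[1])
yaw=np.degrees(np.arctan2(-long[0],long[1])); print('yaw',yaw)
x=np.array([np.cos(np.radians(yaw)),np.sin(np.radians(yaw))])
h=np.array(c)/1000+x*(.104-.009+.012); print('handle',h)
st(); print(rel([*h,.10],yaw)); print(rel([*h,.0205],yaw))
```

```text
(495.8839111328125, 247.05105590820312) (17.55098533630371, 148.8130645751953) 8.763473510742188
[[475.8746  319.25192]
 [498.54715 172.17618]
 [515.8932  174.85019]
 [493.22067 321.92593]]
yaw 8.76348
handle [0.60163476 0.26335314]
t 4.52 p [0.5628 0.2576 0.1849] yaw 8.72 tilt 0.42 roll 0.37 F [1.  0.2 0.7] M [-0.05  0.02 -0.06] w 1.000
[-4.000e-03  1.930e-01  4.259e-01  2.300e-03 -2.100e-03 -2.000e-04]
[-6.600e-03  1.901e-01  8.233e-01  2.300e-03 -2.100e-03 -2.000e-04]
```

Call:
jog_arm(
  plan=[
    {"x": -0.004,"y": 0.19,"z": 0.3,"wx": 0.002,"wy": -0.002,"wz": 0},
    {"x": -0.004,"y": 0.19,"z": 0.45,"wx": 0.002,"wy": -0.002,"wz": 0},
    {"x": -0.005,"y": 0.19,"z": 0.6,"wx": 0.002,"wy": -0.002,"wz": 0},
    {"x": -0.006,"y": 0.19,"z": 0.73,"wx": 0.002,"wy": -0.002,"wz": 0},
    {"x": -0.006,"y": 0.19,"z": 0.82,"wx": 0.002,"wy": -0.002,"wz": 0},
    {"x": -0.006,"y": 0.19,"z": 0.82,"wx": 0.002,"wy": -0.002,"wz": 0},
    {"x": -0.006,"y": 0.19,"z": 0.82,"wx": 0.002,"wy": -0.002,"wz": 0},
    {"x": -0.006,"y": 0.19,"z": 0.82,"wx": 0.002,"wy": -0.002,"wz": 0},
  ],
)

```text
t: 5.18
eef_pos: [0.6034, 0.2629, 0.0234]
tool_rot: [0.001, 0.652, 0.758, 0.002]
contact_force: [1.0, -0.0, 0.4]
gripper_width: 1.0
```

Run:
```python
from h import *
st(); print(rel([.6016,.2638,.0205],8.6))
```

```text
t 5.18 p [0.6034 0.2629 0.0234] yaw 8.64 tilt 0.24 roll 0.05 F [ 1.  -0.   0.4] M [ 0.04 -0.01  0.02] w 1.000
[ 0.006  -0.008   0.0146  0.0013 -0.0003  0.0002]
```

Call:
jog_arm(
  plan=[
    {"x": 0.006,"y": -0.008,"z": 0.015,"wx": 0.001,"wy": 0,"wz": 0},
    {"x": 0.006,"y": -0.008,"z": 0.015,"wx": 0.001,"wy": 0,"wz": 0},
    {"x": 0.006,"y": -0.008,"z": 0.015,"wx": 0.001,"wy": 0,"wz": 0},
    {"x": 0.006,"y": -0.008,"z": 0.015,"wx": 0.001,"wy": 0,"wz": 0},
    {"x": 0.006,"y": -0.008,"z": 0.015,"wx": 0.001,"wy": 0,"wz": 0},
    {"x": 0.006,"y": -0.008,"z": 0.015,"wx": 0.001,"wy": 0,"wz": 0},
    {"x": 0.006,"y": -0.008,"z": 0.015,"wx": 0.001,"wy": 0,"wz": 0},
    {"x": 0.006,"y": -0.008,"z": 0.015,"wx": 0.001,"wy": 0,"wz": 0},
  ],
  hand=-1,
  grip_force=80,
)

```text
t: 5.85
eef_pos: [0.6018, 0.264, 0.0209]
tool_rot: [0.0, 0.652, 0.758, 0.001]
contact_force: [-1.5, -1.1, 4.5]
gripper_width: 0.101
```

Run:
```python
from h import *
st(); p=monitor.get_obs()['eef_pos']; print(rel(p+np.array([-.05,-.1,.17]),5,5)); print(rel(p+np.array([-.0,0,.17]),8.6,0))
```

```text
t 5.85 p [0.6018 0.264  0.0209] yaw 8.65 tilt 0.08 roll 0.07 F [-1.5 -1.1  4.5] M [-0.07  0.29  0.03] w 0.101
[-0.4558 -0.3211 -0.851  -0.0273 -0.0013  0.0202]
[ 1.0e-03  1.3e-03 -8.5e-01  5.0e-04 -4.0e-04  3.0e-04]
```

Call:
jog_arm(
  plan=[
    {"x": 0,"y": 0,"z": -0.02,"wx": 0,"wy": 0,"wz": 0},
    {"x": 0,"y": 0,"z": -0.05,"wx": 0,"wy": 0,"wz": 0},
    {"x": 0,"y": 0,"z": -0.15,"wx": 0,"wy": 0,"wz": 0},
    {"x": 0,"y": 0,"z": -0.3,"wx": 0,"wy": 0,"wz": 0},
    {"x": 0,"y": 0,"z": -0.5,"wx": 0,"wy": 0,"wz": 0},
    {"x": 0,"y": 0,"z": -0.7,"wx": 0,"wy": 0,"wz": 0.01},
    {"x": 0,"y": 0,"z": -0.9,"wx": 0,"wy": 0,"wz": 0.02},
    {"x": 0,"y": 0,"z": -1,"wx": 0,"wy": 0,"wz": 0.032},
    {"x": 0,"y": 0,"z": -1,"wx": 0,"wy": 0,"wz": 0.032},
    {"x": 0,"y": 0,"z": -1,"wx": 0,"wy": 0,"wz": 0.032},
  ],
)

```text
t: 6.68
eef_pos: [0.6016, 0.2637, 0.2213]
tool_rot: [0.0, 0.689, 0.725, 0.002]
contact_force: [0.0, 0.5, -4.4]
gripper_width: 0.1
```

Run:
```python
from h import *
st(); print(rel([.5576,-.17,.25],2.8))
```

```text
t 6.68 p [0.6016 0.2637 0.2213] yaw 2.93 tilt 0.13 roll 0.12 F [ 0.   0.5 -4.4] M [ 0.02  0.05 -0.01] w 0.100
[-2.1543e+00 -3.3010e-01 -1.4840e-01  7.0000e-04 -6.0000e-04  7.0000e-04]
```

Call:
jog_arm(
  plan=[
    {"x": -0.1,"y": -0.02,"z": -0.02,"wx": 0,"wy": 0,"wz": 0},
    {"x": -0.25,"y": -0.04,"z": -0.05,"wx": 0,"wy": 0,"wz": 0},
    {"x": -0.45,"y": -0.07,"z": -0.1,"wx": 0,"wy": 0,"wz": 0},
    {"x": -0.65,"y": -0.1,"z": -0.15,"wx": 0,"wy": 0,"wz": 0},
    {"x": -0.85,"y": -0.14,"z": -0.15,"wx": 0,"wy": 0,"wz": 0},
    {"x": -1,"y": -0.16,"z": -0.15,"wx": 0,"wy": 0,"wz": 0},
  ],
)

```text
t: 7.18
eef_pos: [0.5772, 0.0577, 0.2488]
tool_rot: [-0.001, 0.69, 0.724, -0.001]
contact_force: [0.1, -1.4, -4.5]
gripper_width: 0.098
```

Call:
jog_arm(
  plan=[
    {"x": -0.2,"y": -0.05,"z": 0,"wx": 0,"wy": 0,"wz": 0},
    {"x": -0.4,"y": -0.08,"z": 0,"wx": 0,"wy": 0,"wz": 0},
    {"x": -0.6,"y": -0.11,"z": 0,"wx": 0,"wy": 0,"wz": 0},
    {"x": -0.8,"y": -0.14,"z": 0,"wx": 0,"wy": 0,"wz": 0},
    {"x": -0.95,"y": -0.16,"z": 0,"wx": 0,"wy": 0,"wz": 0},
    {"x": -1,"y": -0.17,"z": 0,"wx": 0,"wy": 0,"wz": 0},
    {"x": -1,"y": -0.17,"z": 0,"wx": 0,"wy": 0,"wz": 0},
    {"x": -1,"y": -0.17,"z": 0,"wx": 0,"wy": 0,"wz": 0},
  ],
)

```text
t: 7.85
eef_pos: [0.5516, -0.1435, 0.2468]
tool_rot: [-0.002, 0.69, 0.724, -0.002]
contact_force: [1.5, 1.0, -4.5]
gripper_width: 0.101
```

```bash
cat >> h.py <<'E'
O=np.array([.5576,-.1701,.13]); YAW=2.8
TP=np.array([.012,0,.0209])   # TCP in plate frame
def tcp(xr,z,a,dy=0,yaw=None):
    """TCP (world) for the plate's rear lower edge at analyser (xr,z over deck top) in mm, tilt a"""
    v=np.array([xr/1e3,dy/1e3,z/1e3])+R.from_euler('y',-a,degrees=True).apply(TP+[.104,0,0])
    return O+R.from_euler('z',YAW,degrees=True).apply(v)
def to(xr,z,a,dy=0): return rel(tcp(xr,z,a,dy),YAW,a)
def edge(o=None):
    o=o or monitor.get_obs(); M=rot(o['tool_rot'])*R.from_matrix(T0.T)
    A=R.from_euler('z',-YAW,degrees=True)
    for n,x in (('rear',-.104),('front',.104)): print(n,(A.apply(o['eef_pos']+M.apply(np.array([x,0,0])-TP)-O)*1e3).round(1),end=' ')
    print('Fa',A.apply(o['contact_force']).round(1))
E
python3 - <<'E'
from h import *
st(); edge()
o=monitor.get_obs(); cal=cams.get_calibration('wrist'); np.save('calW3.npy',(cal,o),allow_pickle=True)
im=snap('wrist','pics/w3.png').astype(int)
M=(rot(o['tool_rot'])*R.from_matrix(T0.T)).as_matrix()
b=((im[:,:,2]-im[:,:,0])>50).astype(np.uint8)
n,l,s,_=cv2.connectedComponentsWithStats(b); k=1+np.argmax(s[1:,4]); ys,xs=np.where(l==k)
pts=[]
for u,v in zip(xs,ys):
    c,d=ray(cal,(u,v)); c=M.T@(c-o['eef_pos']); d=M.T@d; pts.append((c+d*(-.0209+.005-c[2])/d[2])[:2])
r=cv2.minAreaRect(np.array(pts,np.float32)*1000);print('strip in plate axes from TCP (expect -107,0)',r)
st(); print(to(-80,60,15))
E
```

```text
t 7.85 p [ 0.5516 -0.1435  0.2468] yaw 2.76 tilt -0.32 roll 0.05 F [ 1.5  1.  -4.5] M [ 0.09 -0.11 -0.  ] w 0.101
rear [-120.8   27.    96.6] front [87.2 26.8 95.4] Fa [ 1.6  0.9 -4.5]
strip in plate axes from TCP (expect -107,0) ((-106.5492935180664, -0.404449462890625), (18.1320858001709, 149.26966857910156), 0.11058449745178223)
t 7.90 p [ 0.5522 -0.1422  0.2471] yaw 2.89 tilt -0.28 roll 0.07 F [-0.   0.9 -4.3] M [ 0.05 -0.11  0.04] w 0.099
[-0.1411  0.1531  0.0333 -0.0849 -0.0005  0.0004]
```

View pics/w3.png

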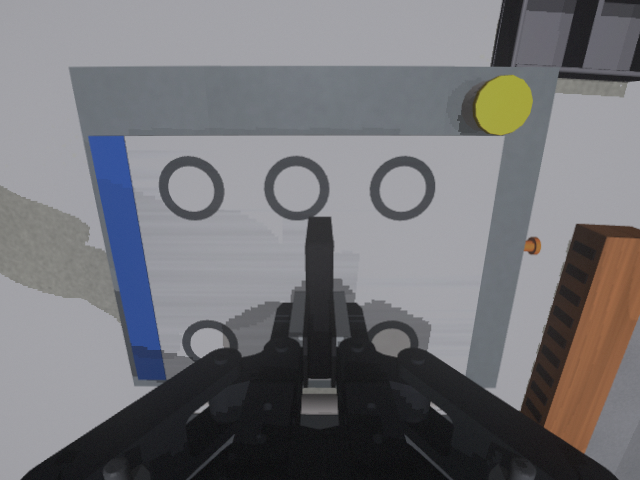

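Run:
```python
from h import *
print(to(-79,40,20,.4)); print(to(-79,8,20,.4))
```

```text
[-0.1391  0.1345  0.0879 -0.1127 -0.0005  0.0004]
[-0.1393  0.1353  0.2479 -0.1127 -0.0005  0.0004]
```

Call:
jog_arm(
  plan=[
    {"x": -0.07,"y": 0.07,"z": 0.03,"wx": -0.03,"wy": 0,"wz": 0},
    {"x": -0.139,"y": 0.135,"z": 0.06,"wx": -0.06,"wy": 0,"wz": 0},
    {"x": -0.139,"y": 0.135,"z": 0.088,"wx": -0.09,"wy": 0,"wz": 0},
    {"x": -0.139,"y": 0.135,"z": 0.088,"wx": -0.113,"wy": 0,"wz": 0},
    {"x": -0.139,"y": 0.135,"z": 0.13,"wx": -0.113,"wy": 0,"wz": 0},
    {"x": -0.139,"y": 0.135,"z": 0.17,"wx": -0.113,"wy": 0,"wz": 0},
    {"x": -0.139,"y": 0.135,"z": 0.21,"wx": -0.113,"wy": 0,"wz": 0},
    {"x": -0.139,"y": 0.135,"z": 0.245,"wx": -0.113,"wy": 0,"wz": 0},
    {"x": -0.139,"y": 0.135,"z": 0.245,"wx": -0.113,"wy": 0,"wz": 0},
    {"x": -0.139,"y": 0.135,"z": 0.245,"wx": -0.113,"wy": 0,"wz": 0},
    {"x": -0.139,"y": 0.135,"z": 0.245,"wx": -0.113,"wy": 0,"wz": 0},
  ],
)

```text
t: 8.82
eef_pos: [0.581, -0.1686, 0.1979]
tool_rot: [0.12, 0.678, 0.714, 0.126]
contact_force: [0.9, -0.4, -3.3]
gripper_width: 0.096
```

Run:
```python
from h import *
st(); edge()
im=snap('wrist','pics/w4.png')
cv2.imwrite('pics/w4c.png',cv2.resize(im[60:440,30:330,::-1],None,fx=1.55,fy=1.55,interpolation=cv2.INTER_CUBIC))
print(to(-80,-14,20,.4)); print(to(-80,-26,20,.4))
```

```text
t 8.82 p [ 0.581  -0.1686  0.1979] yaw 2.90 tilt 20.04 roll 0.03 F [ 0.9 -0.4 -3.3] M [-0.04  0.71 -0.05] w 0.096
rear [-78.4   0.2   8.5] front [117.    0.5  79.8] Fa [ 0.9 -0.5 -3.3]
[ 0.0006 -0.0465  0.1047  0.0004 -0.0004  0.0004]
[ 0.0005 -0.0671  0.161   0.0004 -0.0004  0.0004]
```

View pics/w4c.png

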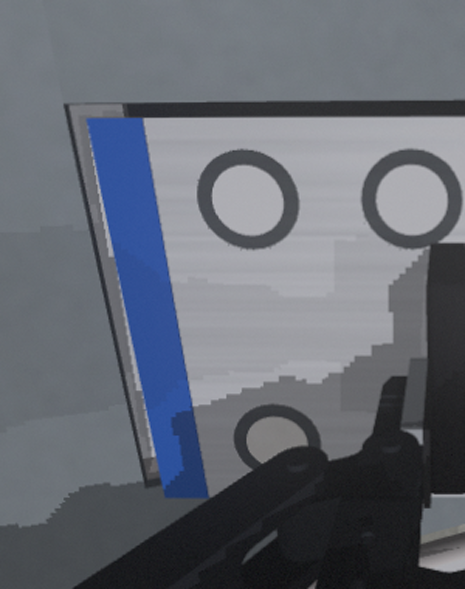

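Run:
```python
from h import *
cal=cams.get_calibration('wrist');o=monitor.get_obs()
A=R.from_euler('z',-YAW,degrees=True)
im=cv2.imread('pics/w4.png');g=cv2.cvtColor(im,cv2.COLOR_BGR2GRAY)
c=np.array([[72.6,126.5],[124.8,374.2],[86.8,136.1],[136.5,381.3]],np.float32)
c2=cv2.cornerSubPix(g,c.reshape(-1,1,2).copy(),(3,3),(-1,-1),(3,100,.01))[:,0]; print(c2)
for u,z in zip(c2,[.13,.13,.13+.0085+.0047,.13+.0085+.0047]): print((A.apply(onz(cal,u,z)-O)*1e3).round(1))
```

```text
[[ 71.13057 126.3026 ]
 [123.1892  374.39066]
 [ 85.72018 135.2337 ]
 [136.28702 380.73032]]
[-89.5  78.7   0. ]
[-90.3 -79.1   0. ]
[-80.7  74.7  13.2]
[-80.6 -76.3  13.2]
```

Run:
```python
from h import *
print(to(-82,-10,20,1)); print(to(-83,-16.5,20,1));
```

```text
[ 0.0036 -0.0491  0.0824  0.0004 -0.0004  0.0004]
[ 0.0036 -0.0649  0.1113  0.0004 -0.0004  0.0004]
```

Call:
jog_arm(
  plan=[
    {"x": 0.0036,"y": -0.025,"z": 0.04,"wx": 0,"wy": 0,"wz": 0},
    {"x": 0.0036,"y": -0.049,"z": 0.082,"wx": 0,"wy": 0,"wz": 0},
    {"x": 0.0036,"y": -0.058,"z": 0.098,"wx": 0,"wy": 0,"wz": 0},
    {"x": 0.0036,"y": -0.065,"z": 0.111,"wx": 0,"wy": 0,"wz": 0},
    {"x": 0.0036,"y": -0.065,"z": 0.111,"wx": 0,"wy": 0,"wz": 0},
    {"x": 0.0036,"y": -0.065,"z": 0.111,"wx": 0,"wy": 0,"wz": 0},
    {"x": 0.0036,"y": -0.065,"z": 0.111,"wx": 0,"wy": 0,"wz": 0},
  ],
)

```text
t: 9.45
eef_pos: [0.5766, -0.1684, 0.1732]
tool_rot: [0.12, 0.679, 0.714, 0.127]
contact_force: [-0.0, -0.1, -4.3]
gripper_width: 0.105
```

Run:
```python
from h import *
st();edge()
for z in (-18,-19.5,-21,-22.5): print(z,to(-83,z,20,1))
```

```text
t 9.45 p [ 0.5766 -0.1684  0.1732] yaw 2.88 tilt 20.10 roll 0.03 F [-0.  -0.1 -4.3] M [-0.06  0.67 -0.04] w 0.105
rear [-82.6   0.7 -16.3] front [112.7   0.9  55.2] Fa [-0.  -0.1 -4.3]
-18 [ 0.001  -0.0043  0.0083  0.0006 -0.0003  0.0004]
-19.5 [ 0.001  -0.0069  0.0153  0.0006 -0.0003  0.0004]
-21 [ 0.001  -0.0095  0.0223  0.0006 -0.0003  0.0004]
-22.5 [ 0.001  -0.0121  0.0294  0.0006 -0.0003  0.0004]
```

Call:
jog_arm(
  plan=[
    {"x": 0,"y": -0.003,"z": 0.004,"wx": 0,"wy": 0,"wz": 0},
    {"x": 0,"y": -0.004,"z": 0.008,"wx": 0,"wy": 0,"wz": 0},
    {"x": 0,"y": -0.004,"z": 0.008,"wx": 0,"wy": 0,"wz": 0},
  ],
)

```text
t: 9.7
eef_pos: [0.5765, -0.1683, 0.1714]
tool_rot: [0.12, 0.678, 0.714, 0.127]
contact_force: [-0.6, 1.7, -3.8]
gripper_width: 0.1
```

Call:
jog_arm(
  plan=[
    {"x": 0,"y": -0.001,"z": 0.0035,"wx": 0,"wy": 0,"wz": 0},
    {"x": 0,"y": -0.0026,"z": 0.007,"wx": 0,"wy": 0,"wz": 0},
    {"x": 0,"y": -0.0026,"z": 0.007,"wx": 0,"wy": 0,"wz": 0},
  ],
)

```text
t: 9.95
eef_pos: [0.5764, -0.1683, 0.1698]
tool_rot: [0.12, 0.679, 0.714, 0.127]
contact_force: [-1.2, 0.3, -4.4]
gripper_width: 0.103
```

Call:
jog_arm(
  plan=[
    {"x": 0,"y": -0.001,"z": 0.0035,"wx": 0,"wy": 0,"wz": 0},
    {"x": 0,"y": -0.0026,"z": 0.007,"wx": 0,"wy": 0,"wz": 0},
    {"x": 0,"y": -0.0026,"z": 0.007,"wx": 0,"wy": 0,"wz": 0},
  ],
)

```text
t: 10.2
eef_pos: [0.5762, -0.1682, 0.1681]
tool_rot: [0.12, 0.678, 0.714, 0.127]
contact_force: [0.4, 0.2, -5.0]
gripper_width: 0.103
```

Call:
jog_arm(
  plan=[
    {"x": 0,"y": -0.001,"z": 0.003,"wx": 0,"wy": 0,"wz": 0},
    {"x": 0,"y": -0.0016,"z": 0.0047,"wx": 0,"wy": 0,"wz": 0},
    {"x": 0,"y": -0.0016,"z": 0.0047,"wx": 0,"wy": 0,"wz": 0},
  ],
)

```text
t: 10.45
eef_pos: [0.5766, -0.1683, 0.1673]
tool_rot: [0.12, 0.678, 0.714, 0.127]
contact_force: [0.9, 0.3, -2.9]
gripper_width: 0.101
```

Call:
jog_arm(
  plan=[
    {"x": 0,"y": -0.001,"z": 0.003,"wx": 0,"wy": 0,"wz": 0},
    {"x": 0,"y": -0.0016,"z": 0.0047,"wx": 0,"wy": 0,"wz": 0},
    {"x": 0,"y": -0.0016,"z": 0.0047,"wx": 0,"wy": 0,"wz": 0},
  ],
)

```text
t: 10.7
eef_pos: [0.5772, -0.1683, 0.1666]
tool_rot: [0.121, 0.678, 0.714, 0.127]
contact_force: [0.6, 0.8, -3.4]
gripper_width: 0.098
```

Run:
```python
from h import *
st();edge()
```

```text
t 10.70 p [ 0.5772 -0.1683  0.1666] yaw 2.90 tilt 20.17 roll 0.02 F [ 0.6  0.8 -3.4] M [ 0.04  0.37 -0.06] w 0.098
rear [-82.1   0.7 -23. ] front [113.2   1.   48.7] Fa [ 0.7  0.8 -3.4]
```

Call:
jog_arm(
  plan=[
    {"x": 0,"y": -0.001,"z": 0.003,"wx": 0,"wy": 0,"wz": 0},
    {"x": 0,"y": -0.0016,"z": 0.0047,"wx": 0,"wy": 0,"wz": 0},
    {"x": 0,"y": -0.0016,"z": 0.0047,"wx": 0,"wy": 0,"wz": 0},
  ],
)

```text
t: 10.95
eef_pos: [0.5777, -0.1683, 0.1659]
tool_rot: [0.121, 0.678, 0.714, 0.127]
contact_force: [1.3, 1.3, -1.7]
gripper_width: 0.1
```

Run:
```python
from h import *
st();edge()
print(to(-100,-20.5,20,1),to(-111,-20.5,15,1),to(-119,-20.5,10,1),to(-125,-20.5,6,1),sep='\n')
```

```text
t 10.95 p [ 0.5777 -0.1683  0.1659] yaw 2.90 tilt 20.23 roll 0.00 F [ 1.3  1.3 -1.7] M [0.05 0.23 0.06] w 0.100
rear [-81.4   0.6 -23.8] front [113.7   1.   48.1] Fa [ 1.4  1.2 -1.7]
[ 0.0011 -0.081  -0.0451  0.0013 -0.0002  0.0005]
[ 0.0011 -0.1259 -0.0132  0.029  -0.0002  0.0006]
[ 0.0011 -0.1612  0.0243  0.0568 -0.0002  0.0006]
[ 0.0012 -0.1908  0.0551  0.079  -0.0002  0.0006]
```

Call:
jog_arm(
  plan=[
    {"x": 0.001,"y": -0.01,"z": -0.015,"wx": 0.001,"wy": 0,"wz": 0},
    {"x": 0.001,"y": -0.03,"z": -0.025,"wx": 0.001,"wy": 0,"wz": 0},
    {"x": 0.001,"y": -0.055,"z": -0.035,"wx": 0.001,"wy": 0,"wz": 0},
    {"x": 0.001,"y": -0.081,"z": -0.045,"wx": 0.001,"wy": 0,"wz": 0},
    {"x": 0.001,"y": -0.103,"z": -0.03,"wx": 0.015,"wy": 0,"wz": 0},
    {"x": 0.001,"y": -0.126,"z": -0.013,"wx": 0.029,"wy": 0,"wz": 0},
    {"x": 0.001,"y": -0.126,"z": -0.013,"wx": 0.029,"wy": 0,"wz": 0},
    {"x": 0.001,"y": -0.126,"z": -0.013,"wx": 0.029,"wy": 0,"wz": 0},
  ],
)

```text
t: 11.62
eef_pos: [0.553, -0.1692, 0.1594]
tool_rot: [0.09, 0.683, 0.719, 0.095]
contact_force: [0.4, -0.4, -4.0]
gripper_width: 0.097
```

Run:
```python
from h import *
st();edge()
print(to(-115,-20.5,12.5,1),to(-119,-20.5,10,1),to(-122,-20.5,8,1),to(-124.5,-20.5,6,1),sep='\n')
```

```text
t 11.62 p [ 0.553  -0.1692  0.1594] yaw 2.93 tilt 15.03 roll -0.01 F [ 0.4 -0.4 -4. ] M [-0.05  0.52  0.04] w 0.097
rear [-111.2    0.9  -20.8] front [89.7  1.3 33.1] Fa [ 0.4 -0.4 -4. ]
[-0.0005 -0.014   0.0191  0.014  -0.0001  0.0007]
[-0.0004 -0.0304  0.0395  0.0279 -0.0001  0.0007]
[-0.0004 -0.0434  0.0561  0.039  -0.0001  0.0007]
[-0.0004 -0.0547  0.0734  0.0501 -0.0001  0.0007]
```

Call:
jog_arm(
  plan=[
    {"x": 0,"y": -0.014,"z": 0.019,"wx": 0.014,"wy": 0,"wz": 0.0007},
    {"x": 0,"y": -0.03,"z": 0.0395,"wx": 0.028,"wy": 0,"wz": 0.0007},
    {"x": 0,"y": -0.043,"z": 0.056,"wx": 0.039,"wy": 0,"wz": 0.0007},
    {"x": 0,"y": -0.0547,"z": 0.073,"wx": 0.05,"wy": 0,"wz": 0.0007},
    {"x": 0,"y": -0.0547,"z": 0.073,"wx": 0.05,"wy": 0,"wz": 0.0007},
    {"x": 0,"y": -0.0547,"z": 0.073,"wx": 0.05,"wy": 0,"wz": 0.0007},
    {"x": 0,"y": -0.0547,"z": 0.073,"wx": 0.05,"wy": 0,"wz": 0.0007},
  ],
)

```text
t: 12.2
eef_pos: [0.5459, -0.1698, 0.1426]
tool_rot: [0.037, 0.689, 0.723, 0.039]
contact_force: [-0.5, -0.1, -4.5]
gripper_width: 0.1
```

Run:
```python
from h import *
st();edge()
im=snap('wrist','pics/w5.png')
print(to(-124.5,-20.5,4,1),to(-124.5,-20.5,2,1),to(-124.5,-20.5,0,1),sep='\n')
```

```text
t 12.20 p [ 0.5459 -0.1698  0.1426] yaw 2.77 tilt 6.11 roll 0.03 F [-0.5 -0.1 -4.5] M [0.02 0.18 0.02] w 0.100
rear [-124.8    1.   -20.5] front [82.   0.8  1.6] Fa [-0.5 -0.1 -4.5]
[ 0.0008  0.0055  0.0219  0.0117 -0.0002 -0.0002]
[ 0.0008  0.008   0.0423  0.0228 -0.0002 -0.0002]
[ 0.0008  0.0098  0.0628  0.0339 -0.0002 -0.0002]
```

View pics/w5.png

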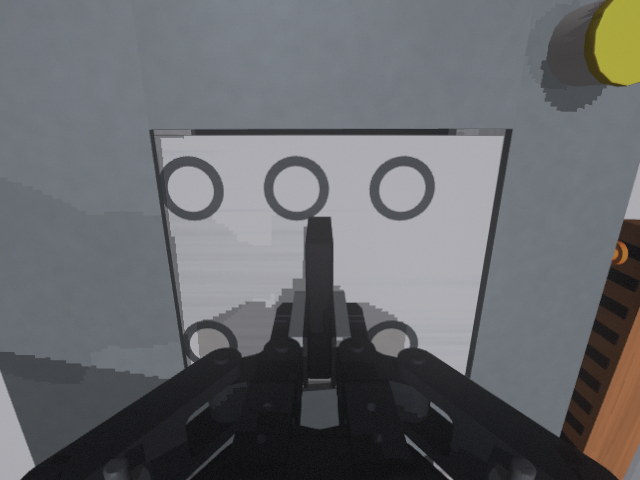

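Call:
jog_arm(
  plan=[
    {"x": 0.0008,"y": 0.003,"z": 0.011,"wx": 0.006,"wy": 0,"wz": 0},
    {"x": 0.0008,"y": 0.0055,"z": 0.022,"wx": 0.0117,"wy": 0,"wz": 0},
    {"x": 0.0008,"y": 0.007,"z": 0.032,"wx": 0.017,"wy": 0,"wz": 0},
    {"x": 0.0008,"y": 0.008,"z": 0.042,"wx": 0.0228,"wy": 0,"wz": 0},
    {"x": 0.0008,"y": 0.009,"z": 0.052,"wx": 0.028,"wy": 0,"wz": 0},
    {"x": 0.0008,"y": 0.0098,"z": 0.0628,"wx": 0.034,"wy": 0,"wz": 0},
    {"x": 0.0008,"y": 0.0098,"z": 0.0628,"wx": 0.034,"wy": 0,"wz": 0},
    {"x": 0.0008,"y": 0.0098,"z": 0.0628,"wx": 0.034,"wy": 0,"wz": 0},
  ],
)

```text
t: 12.92
eef_pos: [0.5494, -0.1695, 0.1301]
tool_rot: [-0.0, 0.69, 0.724, -0.0]
contact_force: [-0.4, -0.4, -3.7]
gripper_width: 0.101
```

Run:
```python
from h import *
st();edge()
for z in (-21.5,-22.5,-23.5): print(to(-124.5,z,0,1))
```

```text
t 12.92 p [ 0.5494 -0.1695  0.1301] yaw 2.78 tilt -0.04 roll 0.01 F [-0.4 -0.4 -3.7] M [ 0.02 -0.06 -0.02] w 0.101
rear [-124.2    1.1  -20.7] front [ 83.8   1.  -20.9] Fa [-0.4 -0.3 -3.7]
[ 0.     -0.0017  0.0035 -0.0002 -0.0001 -0.0001]
[ 0.     -0.0017  0.0085 -0.0002 -0.0001 -0.0001]
[-0.     -0.0017  0.0135 -0.0002 -0.0001 -0.0001]
```

Flat, free of contact. Lower onto the ledges by feel.

Call:
jog_arm(
  plan=[
    {"x": 0,"y": 0,"z": 0.005,"wx": 0,"wy": 0,"wz": 0},
    {"x": 0,"y": 0,"z": 0.009,"wx": 0,"wy": 0,"wz": 0},
    {"x": 0,"y": 0,"z": 0.009,"wx": 0,"wy": 0,"wz": 0},
    {"x": 0,"y": 0,"z": 0.009,"wx": 0,"wy": 0,"wz": 0},
  ],
)

```text
t: 13.25
eef_pos: [0.5494, -0.1696, 0.1298]
tool_rot: [-0.0, 0.69, 0.724, 0.001]
contact_force: [-4.2, 2.9, 8.9]
gripper_width: 0.1
```

Call:
jog_arm(
  plan=[
    {"x": 0,"y": 0,"z": 0.003,"wx": 0,"wy": 0,"wz": 0},
    {"x": 0,"y": 0,"z": 0.005,"wx": 0,"wy": 0,"wz": 0},
    {"x": 0,"y": 0,"z": 0.005,"wx": 0,"wy": 0,"wz": 0},
    {"x": 0,"y": 0,"z": 0.005,"wx": 0,"wy": 0,"wz": 0},
  ],
)

```text
t: 13.58
eef_pos: [0.5495, -0.1698, 0.1298]
tool_rot: [-0.0, 0.69, 0.724, 0.001]
contact_force: [-4.1, 2.4, 8.1]
gripper_width: 0.098
```

Run:
```python
from h import *
st();edge()
```

```text
t 13.58 p [ 0.5495 -0.1698  0.1298] yaw 2.72 tilt 0.07 roll 0.12 F [-4.1  2.4  8.1] M [0.4  0.79 0.01] w 0.098
rear [-124.     0.9  -21.3] front [ 84.    0.6 -21. ] Fa [-4.   2.6  8.1]
```

Call:
jog_arm(
  plan=[
    {"x": 0,"y": 0,"z": 0.001,"wx": 0,"wy": 0,"wz": 0},
    {"x": 0,"y": 0.01,"z": 0.001,"wx": 0,"wy": 0,"wz": 0.0004},
    {"x": 0,"y": 0.02,"z": 0.001,"wx": 0,"wy": 0,"wz": 0.0004},
    {"x": 0,"y": 0.03,"z": 0.001,"wx": 0,"wy": 0,"wz": 0.0004},
    {"x": 0,"y": 0.04,"z": 0.001,"wx": 0,"wy": 0,"wz": 0.0004},
    {"x": 0,"y": 0.05,"z": 0.001,"wx": 0,"wy": 0,"wz": 0.0004},
  ],
)

```text
t: 14.08
eef_pos: [0.5581, -0.1702, 0.1298]
tool_rot: [-0.001, 0.691, 0.723, 0.0]
contact_force: [-6.6, -0.3, 6.3]
gripper_width: 0.1
```

Run:
```python
from h import *
st();edge()
```

```text
t 14.08 p [ 0.5581 -0.1702  0.1298] yaw 2.58 tilt -0.06 roll 0.12 F [-6.6 -0.3  6.3] M [-0.03  1.46 -0.02] w 0.100
rear [-115.5    0.4  -21. ] front [ 92.5  -0.4 -21.2] Fa [-6.6  0.1  6.3]
```

Call:
jog_arm(
  plan=[
    {"x": 0.003,"y": 0.008,"z": -0.002,"wx": 0,"wy": 0,"wz": -0.001},
    {"x": 0.003,"y": 0.016,"z": -0.002,"wx": 0,"wy": 0,"wz": -0.001},
    {"x": 0.003,"y": 0.024,"z": -0.002,"wx": 0,"wy": 0,"wz": -0.001},
    {"x": 0.003,"y": 0.03,"z": -0.002,"wx": 0,"wy": 0,"wz": -0.001},
  ],
)

```text
t: 14.42
eef_pos: [0.5643, -0.1691, 0.1299]
tool_rot: [-0.001, 0.69, 0.724, 0.0]
contact_force: [-0.6, -0.2, -4.1]
gripper_width: 0.103
```

Run:
```python
from h import *
st();edge()
```

```text
t 14.42 p [ 0.5643 -0.1691  0.1299] yaw 2.78 tilt -0.06 roll 0.12 F [-0.6 -0.2 -4.1] M [-0.05 -0.02 -0.01] w 0.103
rear [-109.2    0.8  -20.9] front [ 98.8   0.7 -21.1] Fa [-0.6 -0.2 -4.1]
```

Call:
jog_arm(
  plan=[
    {"x": 0,"y": 0.007,"z": 0.001,"wx": 0,"wy": 0,"wz": 0},
    {"x": 0,"y": 0.014,"z": 0.001,"wx": 0,"wy": 0,"wz": 0},
    {"x": 0,"y": 0.02,"z": 0.001,"wx": 0,"wy": 0,"wz": 0},
  ],
)

```text
t: 14.67
eef_pos: [0.5652, -0.1691, 0.1298]
tool_rot: [-0.004, 0.69, 0.724, -0.001]
contact_force: [-14.8, 2.1, 12.6]
gripper_width: 0.101
```

Run:
```python
from h import *
st();edge()
```

```text
t 14.67 p [ 0.5652 -0.1691  0.1298] yaw 2.72 tilt -0.41 roll 0.24 F [-14.8   2.1  12.6] M [0.43 3.25 0.  ] w 0.101
rear [-108.5    0.9  -20.3] front [ 99.5   0.6 -21.8] Fa [-14.7   2.9  12.6]
```

Call:
jog_arm(
  plan=[
    {"x": 0,"y": -0.003,"z": -0.004,"wx": 0.002,"wy": 0,"wz": 0},
    {"x": 0,"y": -0.003,"z": -0.004,"wx": 0.002,"wy": 0,"wz": 0},
    {"x": 0,"y": -0.003,"z": -0.004,"wx": 0.002,"wy": 0,"wz": 0},
  ],
)

```text
t: 14.92
eef_pos: [0.5651, -0.169, 0.1304]
tool_rot: [-0.006, 0.69, 0.724, -0.003]
contact_force: [0.6, -0.1, -3.8]
gripper_width: 0.102
```

Run:
```python
from h import *
st();edge()
a=cv2.imread('pics/top0.png'); b=snap('top','pics/top1.png')[:,:,::-1]
w=snap('wrist','pics/w6.png')[:,:,::-1]
f=lambda i:cv2.resize(i[115:155,455:510],None,fx=7,fy=7,interpolation=cv2.INTER_CUBIC)
cv2.imwrite('pics/cmp.png',np.hstack([f(a),f(b)]))
```

```text
t 14.92 p [ 0.5651 -0.169   0.1304] yaw 2.74 tilt -0.74 roll 0.23 F [ 0.6 -0.1 -3.8] M [-0.   -0.06 -0.02] w 0.102
rear [-108.7    0.9  -19. ] front [ 99.3   0.7 -21.6] Fa [ 0.6 -0.1 -3.8]
```

View pics/cmp.png

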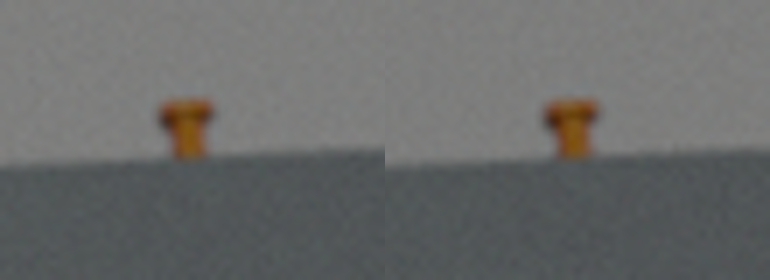

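Run:
```python
from h import *
st()
for xr in (-108,-106,-104): print(to(xr,-20.8,0,1))
```

```text
t 15.02 p [ 0.565  -0.1689  0.1304] yaw 2.74 tilt -0.74 roll 0.23 F [ 0.4 -0.1 -4.6] M [ 0.   -0.12  0.01] w 0.097
[ 0.0011  0.0027  0.0014 -0.0041 -0.0013 -0.0003]
[ 0.0011  0.0127  0.0012 -0.0041 -0.0013 -0.0003]
[ 0.0011  0.0227  0.0011 -0.0041 -0.0013 -0.0003]
```

Call:
jog_arm(
  plan=[
    {"x": 0.001,"y": 0.001,"z": 0,"wx": -0.0041,"wy": -0.0013,"wz": -0.0003},
    {"x": 0.001,"y": 0.003,"z": 0.001,"wx": -0.0041,"wy": -0.0013,"wz": -0.0003},
    {"x": 0.001,"y": 0.007,"z": 0.001,"wx": -0.0041,"wy": -0.0013,"wz": -0.0003},
    {"x": 0.001,"y": 0.011,"z": 0.001,"wx": -0.0041,"wy": -0.0013,"wz": -0.0003},
    {"x": 0.001,"y": 0.015,"z": 0.001,"wx": -0.0041,"wy": -0.0013,"wz": -0.0003},
  ],
)

```text
t: 15.43
eef_pos: [0.5672, -0.1686, 0.1299]
tool_rot: [-0.001, 0.69, 0.724, -0.0]
contact_force: [-3.3, -0.4, -2.8]
gripper_width: 0.099
```

Run:
```python
from h import *
st();edge()
```

```text
t 15.43 p [ 0.5672 -0.1686  0.1299] yaw 2.79 tilt -0.10 roll 0.03 F [-3.3 -0.4 -2.8] M [-0.    0.92  0.02] w 0.099
rear [-106.4    1.1  -20.8] front [101.6   1.1 -21.1] Fa [-3.3 -0.2 -2.8]
```

Call:
jog_arm(
  plan=[
    {"x": 0,"y": 0.005,"z": 0,"wx": -0.001,"wy": 0,"wz": 0},
    {"x": 0,"y": 0.01,"z": 0,"wx": -0.001,"wy": 0,"wz": 0},
    {"x": 0,"y": 0.014,"z": 0,"wx": -0.001,"wy": 0,"wz": 0},
    {"x": 0,"y": 0.014,"z": 0,"wx": -0.001,"wy": 0,"wz": 0},
  ],
)

```text
t: 15.77
eef_pos: [0.5696, -0.1685, 0.1299]
tool_rot: [-0.0, 0.69, 0.724, 0.0]
contact_force: [-4.2, 0.8, -1.2]
gripper_width: 0.096
```

Run:
```python
from h import *
st();edge()
```

```text
t 15.77 p [ 0.5696 -0.1685  0.1299] yaw 2.78 tilt 0.04 roll 0.04 F [-4.2  0.8 -1.2] M [ 0.04  1.07 -0.03] w 0.096
rear [-103.9    1.1  -21.1] front [104.1   1.  -21. ] Fa [-4.2  1.  -1.2]
```

Call:
jog_arm(
  plan=[
    {"x": 0,"y": 0.005,"z": 0,"wx": -0.0005,"wy": 0,"wz": 0},
    {"x": 0,"y": 0.01,"z": 0,"wx": -0.0005,"wy": 0,"wz": 0},
    {"x": 0,"y": 0.014,"z": 0,"wx": -0.0005,"wy": 0,"wz": 0},
    {"x": 0,"y": 0.014,"z": 0,"wx": -0.0005,"wy": 0,"wz": 0},
  ],
)

```text
t: 16.1
eef_pos: [0.5711, -0.1684, 0.1298]
tool_rot: [-0.001, 0.69, 0.724, 0.0]
contact_force: [-7.3, 1.1, 2.5]
gripper_width: 0.101
```

Run:
```python
from h import *
st();edge()
```

```text
t 16.10 p [ 0.5711 -0.1684  0.1298] yaw 2.75 tilt -0.01 roll 0.09 F [-7.3  1.1  2.5] M [0.21 1.76 0.02] w 0.101
rear [-102.4    1.1  -21. ] front [105.6   1.  -21.1] Fa [-7.2  1.5  2.5]
```

Call:
jog_arm(
  plan=[
    {"x": 0,"y": 0.004,"z": -0.0012,"wx": -0.0005,"wy": 0,"wz": 0},
    {"x": 0,"y": 0.008,"z": -0.0012,"wx": -0.0005,"wy": 0,"wz": 0},
    {"x": 0,"y": 0.011,"z": -0.0012,"wx": -0.0005,"wy": 0,"wz": 0},
    {"x": 0,"y": 0.011,"z": -0.0012,"wx": -0.0005,"wy": 0,"wz": 0},
  ],
)

```text
t: 16.43
eef_pos: [0.5712, -0.1682, 0.1298]
tool_rot: [-0.002, 0.69, 0.724, 0.0]
contact_force: [-9.8, 1.2, 2.1]
gripper_width: 0.104
```

Run:
```python
from h import *
st();edge()
```

```text
t 16.43 p [ 0.5712 -0.1682  0.1298] yaw 2.72 tilt -0.15 roll 0.18 F [-9.8  1.2  2.1] M [ 0.32  2.22 -0.01] w 0.104
rear [-102.3    1.5  -20.8] front [105.7   1.2 -21.3] Fa [-9.8  1.7  2.1]
```

Call:
jog_arm(
  plan=[
    {"x": 0,"y": 0.008,"z": -0.001,"wx": -0.001,"wy": 0,"wz": 0},
    {"x": 0,"y": 0.012,"z": -0.001,"wx": -0.001,"wy": 0,"wz": 0},
    {"x": 0,"y": 0.015,"z": -0.001,"wx": -0.001,"wy": 0,"wz": 0},
    {"x": 0,"y": 0.015,"z": -0.001,"wx": -0.001,"wy": 0,"wz": 0},
  ],
)

```text
t: 16.77
eef_pos: [0.5712, -0.1681, 0.1298]
tool_rot: [-0.004, 0.69, 0.723, 0.0]
contact_force: [-13.4, 1.9, 5.3]
gripper_width: 0.1
```

Run:
```python
from h import *
st();edge()
a=cv2.imread('pics/top0.png'); b=snap('top','pics/top2.png')[:,:,::-1]
f=lambda i:cv2.resize(i[115:155,455:510],None,fx=7,fy=7,interpolation=cv2.INTER_CUBIC)
cv2.imwrite('pics/cmp2.png',np.hstack([f(a),f(b)]))
for i in (a,b):
    s=i[115:150,470:495].astype(int); m=(s[:,:,2]-s[:,:,0])>40; print(m.sum(),np.where(m)[0].min()+115,np.where(m)[0].max()+115)
```

```text
t 16.77 p [ 0.5712 -0.1681  0.1298] yaw 2.66 tilt -0.28 roll 0.30 F [-13.4   1.9   5.3] M [0.29 2.79 0.02] w 0.100
rear [-102.4    1.7  -20.5] front [105.6   1.2 -21.5] Fa [-13.3   2.6   5.3]
42 129 137
55 126 137
```

View pics/cmp2.png

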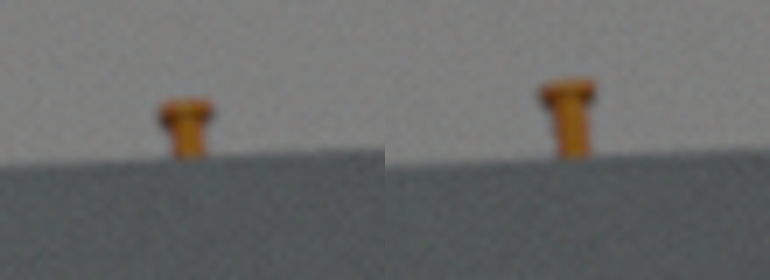

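Call:
jog_arm(
  plan=[
    {"x": 0,"y": 0.002,"z": 0.001,"wx": -0.0016,"wy": -0.0016,"wz": -0.0007},
    {"x": 0,"y": 0.002,"z": 0.001,"wx": -0.0016,"wy": -0.0016,"wz": -0.0007},
    {"x": 0,"y": 0.002,"z": 0.001,"wx": -0.0016,"wy": -0.0016,"wz": -0.0007},
    {"x": 0,"y": 0.002,"z": 0.001,"wx": -0.0016,"wy": -0.0016,"wz": -0.0007},
  ],
)

```text
t: 17.15
eef_pos: [0.5712, -0.1682, 0.1298]
tool_rot: [-0.0, 0.69, 0.724, 0.0]
contact_force: [-6.4, 1.0, 1.4]
gripper_width: 0.103
```

Run:
```python
from h import *
st();edge()
```

```text
t 17.15 p [ 0.5712 -0.1682  0.1298] yaw 2.78 tilt -0.02 roll 0.03 F [-6.4  1.   1.4] M [ 0.1   1.4  -0.02] w 0.103
rear [-102.3    1.3  -21. ] front [105.7   1.2 -21.1] Fa [-6.4  1.3  1.4]
```

Call:
jog_arm(
  plan=[
    {"x": 0,"y": 0.0015,"z": 0,"wx": 0,"wy": 0,"wz": 0},
    {"x": 0,"y": 0.0015,"z": 0,"wx": 0,"wy": 0,"wz": 0},
    {"x": 0,"y": 0.0015,"z": 0,"wx": 0,"wy": 0,"wz": 0},
    {"x": 0,"y": 0.0015,"z": 0,"wx": 0,"wy": 0,"wz": 0},
    {"x": 0,"y": 0.0015,"z": 0,"wx": 0,"wy": 0,"wz": 0},
    {"x": 0,"y": 0.0015,"z": 0,"wx": 0,"wy": 0,"wz": 0},
  ],
  hand=0.1,
  grip_force=20,
)

```text
t: 17.65
eef_pos: [0.572, -0.1682, 0.13]
tool_rot: [0.0, 0.69, 0.724, 0.0]
contact_force: [0.5, -0.5, 0.5]
gripper_width: 0.551
```

Run:
```python
from h import *
st();edge()
```

```text
t 17.65 p [ 0.572  -0.1682  0.13  ] yaw 2.79 tilt 0.02 roll 0.01 F [ 0.5 -0.5  0.5] M [-0.   -0.05  0.01] w 0.551
rear [-101.6    1.2  -20.9] front [106.4   1.2 -20.8] Fa [ 0.5 -0.5  0.5]
```

Released without any load. Retreat straight up, then look.

Call:
jog_arm(
  plan=[
    {"x": 0,"y": 0,"z": -0.05,"wx": 0,"wy": 0,"wz": 0},
    {"x": 0,"y": 0,"z": -0.15,"wx": 0,"wy": 0,"wz": 0},
    {"x": 0,"y": 0,"z": -0.3,"wx": 0,"wy": 0,"wz": 0},
    {"x": 0,"y": 0,"z": -0.45,"wx": 0,"wy": 0,"wz": 0},
    {"x": 0,"y": 0,"z": -0.6,"wx": 0,"wy": 0,"wz": 0},
    {"x": 0,"y": 0,"z": -0.7,"wx": 0,"wy": 0,"wz": 0},
    {"x": 0,"y": 0,"z": -0.7,"wx": 0,"wy": 0,"wz": 0},
    {"x": 0,"y": 0,"z": -0.7,"wx": 0,"wy": 0,"wz": 0},
    {"x": 0,"y": 0,"z": -0.7,"wx": 0,"wy": 0,"wz": 0},
  ],
)

```text
t: 18.4
eef_pos: [0.5715, -0.168, 0.2697]
tool_rot: [-0.0, 0.69, 0.724, 0.0]
contact_force: [-0.2, -0.5, -0.5]
gripper_width: 0.55
```

Run:
```python
from h import *
st()
cal=cams.get_calibration('wrist'); im=snap('wrist','pics/w7.png')
b=snap('top','pics/top3.png')[:,:,::-1]
s=b[115:150,470:495].astype(int); m=(s[:,:,2]-s[:,:,0])>40; print(m.sum(),np.where(m)[0].min()+115)
A=R.from_euler('z',-YAW,degrees=True)
finder.place_of
for t,z in [('plate_handle',.13-.0213+.039),('cup_deck',.13)]:
    r=finder.place_of('wrist',t)
    if r: print(t,r[0]['confidence'],(A.apply(onz(cal,r[0]['location'],z)-O)*1e3).round(1),onz(cal,r[0]['location'],z).round(3))
```

```text
t 18.40 p [ 0.5715 -0.168   0.2697] yaw 2.79 tilt -0.01 roll 0.04 F [-0.2 -0.5 -0.5] M [-0.01  0.01 -0.02] w 0.550
53 126
plate_handle 0.73 [12.6  3.6 17.7] [ 0.57  -0.166  0.148]
cup_deck 0.97 [118.2 118.7   0. ] [ 0.67  -0.046  0.13 ]
```

View pics/w7.png

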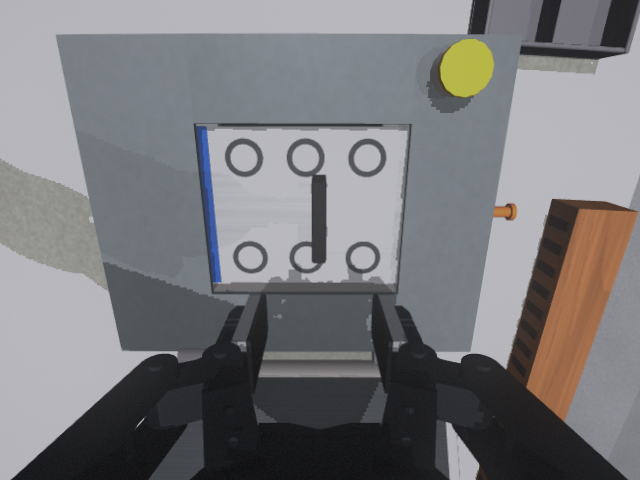

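```bash
python3 -c "
from h import *
print(bot.hand_in()); st()"
```

```text
the job is handed in; nothing more can be done
None
the job is handed in; nothing more can be done
```

The stage plate is refitted and the job is handed in; the robot clock read about 18.6 s of the 51 s allowed.

**What I did:** I found the opening and plate with the wrist camera and gripped the handle. I passed the blue-striped edge in at a 20° tilt and felt the rear ledge, then took the rear edge back under the rear lip while reducing the tilt. The plate touched down flat on both ledges about 21 mm below the deck. I then slid it forward onto the plunger and against the stop, about 15.6 mm past the front lip edge. I let go and moved straight up, clear of everything.

**Last checks:**
- **Forces:** the highest I read were about 13 N pushing against the stop, and about 19 N (15 N forward, 13 N up) for a moment when the plate jammed on the ledge during the slide. The force readings come only at the end of each move, so short peaks in between were not seen.
- **Interlock:** after release the orange pin stood about 3 pixels (roughly 6 mm) further out in the top view than at the start, which matches full travel.
- **Plate:** the wrist picture shows it flat and square, with about 6 mm of the blue strip visible, which fits the measured stop position.
- **Cups:** the deck cup was where it started. I did not re-check the two cups on the table; the arm passed well clear of them.

**Disagreements:** the first ledge estimate, made with the plate tilted, was about 1 mm lower than the flat contact. The first slide also stuck near the plunger, so I backed off, levelled the plate and pushed again.

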